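# Book in the parts boxes on the shoemaker's bench

## Robot

A 7-joint arm with a two-finger parallel gripper is mounted at the origin on the work surface. World frame = base frame: x ahead of the robot, y to its left, z up, the work surface at z = 0. Lengths are in m, angles in rad, forces in N, time in s.
With the tool pointing down it reaches from about 0.425 to 0.925 m from the base axis. Payload 6.8 kg.
Tool frame: the origin (TCP) lies midway between the tips of the shut fingers; the grasp point (between the pads) lies 19 mm behind it (bot.hold_point_z is the distance from the TCP to the grasp point, in m); z points along the fingers, y is the line along which they close (so a half turn about z gives the same grasp; the last joint's range is limited). The gripper opens to 85 mm and grips with 20 to 120 N. Pads are 22 mm wide; open, the fingers measure 114 mm over their backs; the gripper's body (76 mm by 85 mm) begins 54 mm behind the grasp point. The pads swing forward as they close: fully open they stand 13 mm farther back than shut.
Start: joints at [-1.296, 0.477, 0.022, 1.555, -0.011, 1.109, -0.083], TCP at [0.252, 0.626, 0.231] pointing down, gripper open.
Joint ranges: [-2.96, 2.96], [-0.34, 2.1], [-1.41, 1.46], [0.24, 2.44], [-1.37, 4.51], [0.17, 1.92], [-2.96, 2.96]. Speed limits (rad/s): [2.39, 2.39, 3.14, 3.14, 3.14, 3.14, 3.14].

## Interface

Orientations are given as a unit quaternion [w, x, y, z].
In Python, from station import bot gives the robot as it stands. The module is installed in compiled form; this text tells all that it offers.
- The arm moves only by the tool step_arm, never from a script. Its argument "increments" is a list that holds one entry, the list of rows, each a list of 7 numbers: the opening, from -1 (shut) to 1 (fully open), then the shift along the tool's x, y, z in mm, then the turn, a rotation vector about the tool's x, y, z in degrees. In form: [[[grip, x, y, z, ax, ay, az], ...]]. A call has 1 to 10 rows; each row is the pose to reach, as a shift and turn from the pose commanded when the call began, along the tool's axes at that moment; what a row does not reach only later rows make up. A row lasts 1/12 s, in which the tool goes at most 41.7 mm and 7.16 degrees, less where a joint would pass 70% of its speed; a pose out of reach is approached as far as the arm can. A call with a gripper value outside its range is refused whole. The fingers move at their own pace and stop on an object; "force" is the grip in N (left out, the last holds). Time passes only in rows, so rows that repeat a pose let the fingers close. It gives the time, the measured TCP pose, the force, the opening and the grip force at its end, in the units of the state.
- bot.get_obs(): the state, without advancing time (a new reading comes with each control period).
- bot.read_camera(name): name is "scene" or "top" or "wrist"; returns a dict with "image" (480x640x3 uint8, red, green, blue), "camera_matrix" (3x3 intrinsics, pixels), "dist" ([k1, k2, p1, p2, k3] as OpenCV has them; the pictures are not rectified), "R" (3x3) and "t" (3): a world point X has camera coordinates R X + t. Camera axes: x right, y down, z forward; pixel columns grow to the right and rows downward; lengths in m; the calibration is good to about 2 mm. A picture is of the moment at which its call begins. There is no depth.
- bot.hand_in(): hands the job in; it is judged then, once.
The state is a dict: "t": time; "q": joint angles; "joint_vel": joint speeds; "joint_torque": joint torques, N m; "eef_pos": TCP position; "tool_rot": TCP orientation; "contact_force": force on the tool from outside, world axes, zero at the start; "torque": the same for the moment, N m; "gripper_width": opening from 0.0 (shut) to 1.0 (fully open); "grasp_force": force on a finger pad.
Only numpy, scipy, OpenCV 4.12 (cv2) and the standard library are available. Lean on these libraries where they do the work, as an engineer would, in place of code of your own. Each camera call takes 0.05 s, during which the arm holds its last target. There are 200 camera calls.

## Task

First move every wax jar standing on the bench into the white tray, upright, since the jars hide the boxes' barcode labels. Then take the barcode wand from its cradle and read the boxes that are there one at a time in the order red, blue, yellow, holding the wand still for about two seconds with its window some 5 cm from the box's label, aimed square at the label's middle; lay the wand back in its cradle when all are read. Red and blue boxes, if there, are wanted for the next job: stand them upright in the wooden tray; leave a yellow one where it stands, and do not disturb the shoe last, hammer or nail tin.

Things in the scene. Friction and masses are not known exactly. Their poses are not given: they have to be found in the camera images.
- red_box: Cardboard box with a red lid, 60 x 60 mm, 70 mm tall, 180 g, standing on the bench; may be absent. Origin: centre of the underside, z up; its barcode label is on its -x side, turned roughly to the robot.
- red_box_label (a point): Point in the middle of the red box's barcode label: a white 44 x 32 mm sticker with black bars on the box's -x side, 34 mm above the box's underside and 31 mm from the box's axis. Axes as the box: its -x axis points straight out of the label. (The sticker's plain white end is folded over onto the lid, so that from above a white strip shows along the labelled side.)
- blue_box: Cardboard box with a blue lid, 60 x 60 mm, 70 mm tall, 180 g, standing on the bench; may be absent. Origin: centre of the underside, z up; its barcode label is on its -x side, turned roughly to the robot.
- blue_box_label (a point): Point in the middle of the blue box's barcode label: a white 44 x 32 mm sticker with black bars on the box's -x side, 34 mm above the box's underside and 31 mm from the box's axis. Axes as the box: its -x axis points straight out of the label. (The sticker's plain white end is folded over onto the lid, so that from above a white strip shows along the labelled side.)
- yellow_box: Cardboard box with a yellow lid, 60 x 60 mm, 70 mm tall, 180 g, standing on the bench; may be absent. Origin: centre of the underside, z up; its barcode label is on its -x side, turned roughly to the robot.
- yellow_box_label (a point): Point in the middle of the yellow box's barcode label: a white 44 x 32 mm sticker with black bars on the box's -x side, 34 mm above the box's underside and 31 mm from the box's axis. Axes as the box: its -x axis points straight out of the label. (The sticker's plain white end is folded over onto the lid, so that from above a white strip shows along the labelled side.)
- jar1: Squat amber glass wax jar with a black lid, diameter 54 mm, 46 mm tall, 120 g, standing on the bench, right in front of a box's label, or on its own. Origin: centre of the underside, z up.
- jar2: Squat amber glass wax jar with a black lid, diameter 54 mm, 46 mm tall, 120 g, standing on the bench, right in front of a box's label, or on its own. Origin: centre of the underside, z up.
- jar3: Squat amber glass wax jar with a black lid, diameter 54 mm, 46 mm tall, 120 g, standing on the bench, right in front of a box's label, or on its own. Origin: centre of the underside, z up.
- wand: Barcode wand: a grey bar 130 mm long, 26 x 26 mm in section, 120 g, with an orange band near its reading end, and a black cap at the tail. Lies in its cradle at the start. Origin: middle of the underside; x along the bar to the reading end, z up. It reads straight out along +x, whichever long side is up.
- wand_window (a point): Middle of the glass reading window on the wand's nose, 65 mm ahead of the bar's centre on its axis; axes as the wand (x is the reading direction).
- wand_mid (a point): Centre of the wand (also its centre of mass), 65 mm from each end.
- cradle: Fixed black cradle: base plate 130 x 52 x 6 mm with two saddles, each 14 mm long, 45 mm either side of the middle; the wand lies along its x axis on the saddle floors, 20 mm above the bench, between lips 36 mm apart that rise to 34 mm. Between the saddles there is room for fingers (down to 6 mm above the bench). Origin: centre of the underside. The wand may lie either way round.
- cradle_seat (a point): Where the wand's centre is when it lies in the cradle, 33 mm above the bench; axes as the cradle.
- jar_tray: Fixed white tray for the jars, outside 200 mm (its x) x 130 mm (its y), rim 14 mm high, walls and floor 4 mm thick. Origin: centre of the underside, z up.
- job_tray: Fixed pale wooden tray for the next job, outside 130 mm (its x) x 170 mm (its y), rim 14 mm high, walls and floor 4 mm thick. Origin: centre of the underside, z up.
- shoe_last: Wooden shoe last, about 170 x 62 mm, 85 mm tall, a bystander beyond the boxes. Origin under its middle.
- hammer: Hammer lying on the far right of the bench, a bystander.
- nail_tin: Open dark tin of nails, 70 x 90 x 20 mm, a bystander on the far left. Origin: centre of the underside.
Not all that is in view belongs to the job. What is shaped like the jar2 but purple is not meant.

How it is judged:
On the way, in this order (a step that is already met when the one before it is completed fails the run):
1. every wax jar stands upright in the white tray (x of jar1 in the frame of jar_tray between -0.085 and 0.085 m and y of jar1 in the frame of jar_tray between -0.05 and 0.05 m and z of jar1 in the frame of jar_tray between 0 and 0.012 m and angle between each of jar1, jar2, jar3's own z axis and vertical below 0.15 rad and linear speed of each of jar1, jar2, jar3 below 0.03 m/s and x of jar2 in the frame of jar_tray between -0.085 and 0.085 m and y of jar2 in the frame of jar_tray between -0.05 and 0.05 m and z of jar2 in the frame of jar_tray between 0 and 0.012 m and x of jar3 in the frame of jar_tray between -0.085 and 0.085 m and y of jar3 in the frame of jar_tray between -0.05 and 0.05 m and z of jar3 in the frame of jar_tray between 0 and 0.012 m), for 0.2 s.
2. the red box is read: the wand's window is held 20 to 80 mm from the label, label centre within 14 mm of the wand's axis sideways and in height, square to it within 15 degrees, for 1.5 s (x of wand_window in the frame of red_box_label between -0.08 and -0.02 m and y of red_box_label in the frame of wand_window between -0.014 and 0.014 m and z of red_box_label in the frame of wand_window between -0.014 and 0.014 m and x of red_box_label in the frame of wand_window above 0 m and angle between the x axis of wand and the x axis of red_box, either way round below 0.26 rad and angle between red_box's own z axis and vertical below 0.15 rad), for 1.5 s.
3. the blue box is read: the wand's window is held 20 to 80 mm from the label, label centre within 14 mm of the wand's axis sideways and in height, square to it within 15 degrees, for 1.5 s (x of wand_window in the frame of blue_box_label between -0.08 and -0.02 m and y of blue_box_label in the frame of wand_window between -0.014 and 0.014 m and z of blue_box_label in the frame of wand_window between -0.014 and 0.014 m and x of blue_box_label in the frame of wand_window above 0 m and angle between the x axis of wand and the x axis of blue_box, either way round below 0.26 rad and angle between blue_box's own z axis and vertical below 0.15 rad), for 1.5 s.
4. the yellow box is read: the wand's window is held 20 to 80 mm from the label, label centre within 14 mm of the wand's axis sideways and in height, square to it within 15 degrees, for 1.5 s (x of wand_window in the frame of yellow_box_label between -0.08 and -0.02 m and y of yellow_box_label in the frame of wand_window between -0.014 and 0.014 m and z of yellow_box_label in the frame of wand_window between -0.014 and 0.014 m and x of yellow_box_label in the frame of wand_window above 0 m and angle between the x axis of wand and the x axis of yellow_box, either way round below 0.26 rad and angle between yellow_box's own z axis and vertical below 0.15 rad), for 1.5 s.
At the end, for the whole second after the job is handed in: Jars upright in the white tray; red and blue boxes (those present) upright in the wooden tray; a yellow box upright on the bench, moved under 80 mm; wand in its cradle, within 22 mm, 6 mm in height and 0.15 rad of its seat; all at rest (all of step 1 and x of red_box in the frame of job_tray between -0.04 and 0.04 m and y of red_box in the frame of job_tray between -0.06 and 0.06 m and z of red_box in the frame of job_tray between 0 and 0.012 m and angle between each of red_box, blue_box, yellow_box's own z axis and vertical below 0.15 rad and linear speed of each of red_box, blue_box, yellow_box, wand below 0.03 m/s and x of blue_box in the frame of job_tray between -0.04 and 0.04 m and y of blue_box in the frame of job_tray between -0.06 and 0.06 m and z of blue_box in the frame of job_tray between 0 and 0.012 m and distance of yellow_box from where it was at the start of the episode below 0.08 m and height (world z) of yellow_box below 0.01 m and horizontal distance between wand_mid and cradle_seat below 0.022 m and z of wand_mid in the frame of cradle_seat between -0.006 and 0.006 m and angle between the x axis of wand and the x axis of cradle, either way round below 0.15 rad); the robot touches nothing.
It fails at once if the shoe last is disturbed (moved over 30 mm) (distance of shoe_last from where it was at the start of the episode above 0.03 m).
It fails at once if the hammer is disturbed (moved over 30 mm) (distance of hammer from where it was at the start of the episode above 0.03 m).
It fails at once if the nail tin is disturbed (moved over 30 mm) (distance of nail_tin from where it was at the start of the episode above 0.03 m).
Of red_box, blue_box, yellow_box only 2 to 3 are there at a start; the rules pass over those that are not, and their reading is None.
At some moment in a run one of red_box, blue_box, yellow_box, jar1, jar2, jar3 may be knocked a few centimetres aside while the robot is not near it.
Once in a run the grip may slacken for a moment while it holds something.
It also fails if it takes over 210 s, if anything falls off the work surface, if the arm or the gripper's body presses on something with over 40 N, if the wrist force passes 120 N, or if a joint passes its speed limit or range.

## Working session

There is one attempt and no reset: what is moved stays moved. The work goes in short steps, Python scripts to look and compute and a tool call to move; the robot and the scene stay as the last step left them, time stands still between calls to the robot, and variables do not carry over. Pictures are saved under pics/ and viewed, at most 14 in all, crops included, and the job is handed in when it is done.

Besides the shell and the picture viewer there is one more tool, called after ">>>" as name([rows], argument=value, ...), one row to a line, values as JSON. step_arm: Moves the arm, as the interface text tells. Its arguments: {"type":"object","properties":{"increments":{"type":"array"},"force":{"type":"number"}},"required":["increments"]}

```bash
mkdir -p pics; python3 - <<'E'
from station import bot
import cv2
o=bot.get_obs();print({k:o[k] for k in('t','eef_pos','tool_rot','gripper_width')},bot.hold_point_z)
for n in('top','scene'):
    c=bot.read_camera(n);cv2.imwrite(f'pics/{n}0.png',c['image'][:,:,::-1]);print(n,c['camera_matrix'],c['dist'],c['R'],c['t'])
E
```

```text
{'t': 0.0, 'eef_pos': array([0.2519453 , 0.62558672, 0.23034751]), 'tool_rot': array([-9.07742919e-05,  1.90219326e-01,  9.81741212e-01, -8.89619401e-04]), 'gripper_width': 0.9979072277676201} 0.0187
top [[435.8009787    0.         329.77183935]
 [  0.         435.8009787  239.20085932]
 [  0.           0.           1.        ]] [-0.09012749  0.          0.          0.          0.        ] [[ 0.00618392 -0.99995319 -0.00744135]
 [-0.99925084 -0.00589494 -0.03824924]
 [ 0.03820359  0.00767231 -0.99924052]] [0.01305354 0.60052133 0.87688402]
scene [[542.68566502   0.         320.6161788 ]
 [  0.         542.68566502 244.18438541]
 [  0.           0.           1.        ]] [-0.10446211  0.          0.          0.          0.        ] [[ 0.3869052   0.92210966  0.00425846]
 [ 0.67605751 -0.28051827 -0.68136316]
 [-0.62709697  0.26650192 -0.73193314]] [-0.23943007 -0.38035117  1.48405387]
```

View pics/top0.png

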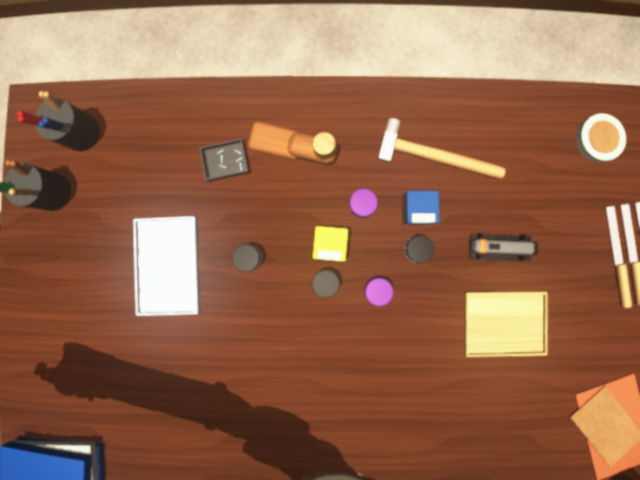

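View pics/scene0.png

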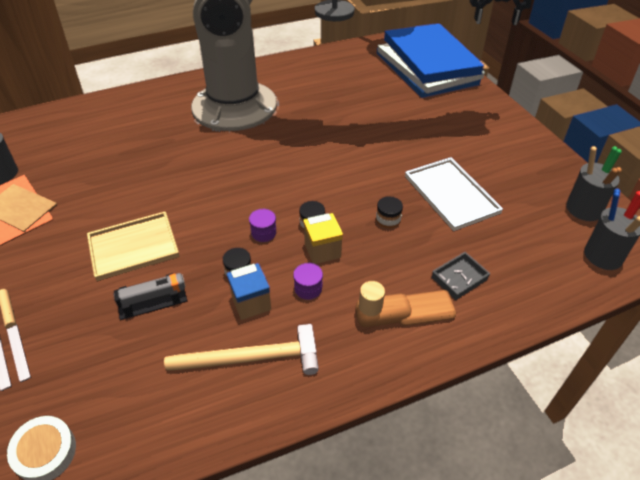

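The top view shows black jars at about (247,257), (326,283) and (420,249). The blue box is at (423,207), the yellow box at (330,244), and there is no red box. The wand lies at (503,247) with its orange end to the left. The white tray is at (166,265) and the wooden tray at (507,324). The purple decoys are at (364,202) and (379,292).

```bash
cat > h.py <<'E'
import numpy as np,cv2
from scipy.spatial.transform import Rotation as Ro
from station import bot
def ray(c,uv,z):
    p=cv2.undistortPoints(np.array([[uv]],float),c['camera_matrix'],c['dist'])[0,0]
    R,t=c['R'],c['t']; d=R.T@np.array([p[0],p[1],1]); o=-R.T@t
    return (o+d*(z-o[2])/d[2])[:2]
def proj(c,X):
    return cv2.projectPoints(np.array(X,float).reshape(-1,1,3),cv2.Rodrigues(c['R'])[0],c['t'],c['camera_matrix'],c['dist'])[0][:,0]
def rot(yaw): # tool down; tool y axis at angle yaw in the world
    y=np.array([np.cos(yaw),np.sin(yaw),0]);z=np.array([0,0,-1.])
    return Ro.from_matrix(np.c_[np.cross(y,z),y,z])
def pose():
    o=bot.get_obs();w,x,y,z=o['tool_rot'];return np.array(o['eef_pos']),Ro.from_quat([x,y,z,w])
def rel(P,R=None,p0=None,r0=None):
    if p0 is None:p0,r0=pose()
    R=R or r0
    return np.r_[(r0.inv().apply(np.array(P)-p0))*1000,np.degrees((r0.inv()*R).as_rotvec())].round(1).tolist()
E
python3 - <<'E'
import cv2
im=cv2.imread('pics/top0.png')
cv2.imwrite('pics/c1.png',cv2.resize(im[180:330,220:445],None,fx=3.5,fy=3.5,interpolation=cv2.INTER_CUBIC))
cv2.imwrite('pics/c2.png',cv2.resize(im[220:370,440:570],None,fx=4,fy=4,interpolation=cv2.INTER_CUBIC))
E
```

```text
(no output)
```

View pics/c1.png

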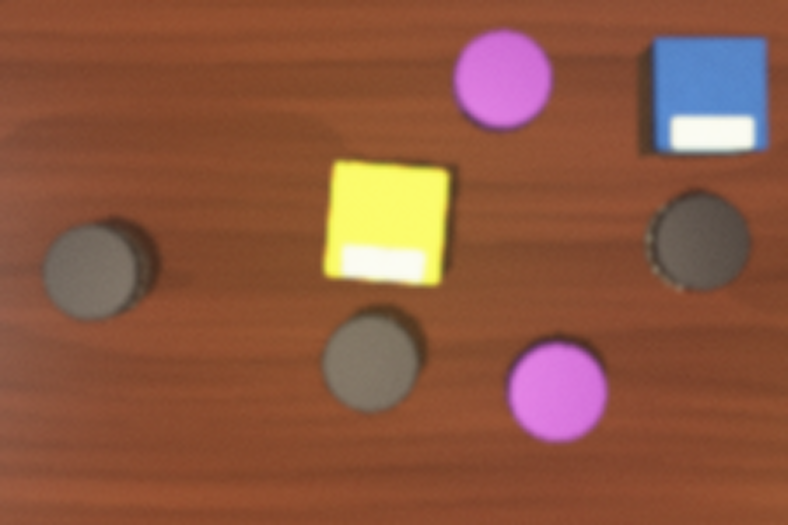

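View pics/c2.png

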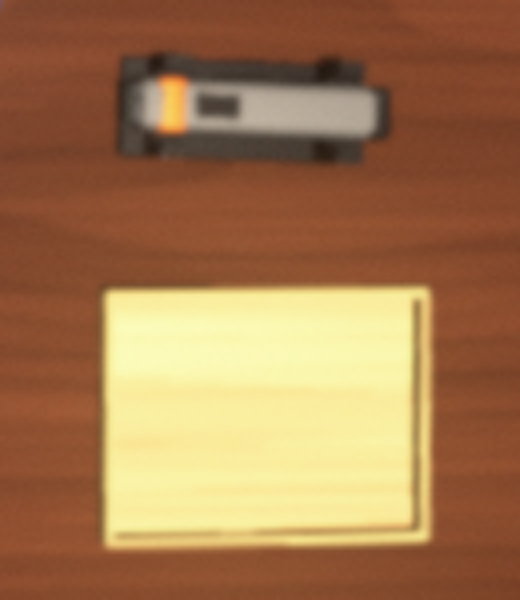

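Crop 1 shows the jar lids at (91,272), (371,362) and (701,241). The yellow lid's corners run from (334,161) to (441,285), and the blue lid spans (654,38) to (767,152). Crop 2 shows the wand from x=133 to 390 at y≈107, with the wooden tray below it.

```bash
python3 - <<'E'
from h import *
c=bot.read_camera('top')
f1=lambda x,y:(220+(x+.5)/3.5-.5,180+(y+.5)/3.5-.5)
f2=lambda x,y:(440+(x+.5)/4-.5,220+(y+.5)/4-.5)
def show(n,pts,z,f):
    w=np.array([ray(c,f(*p),z) for p in pts]);print(n,w.mean(0).round(4),w.round(3).tolist())
    if len(w)>2:
        e=(w[1]-w[0])+(w[2]-w[3]);print('  edge01 ang',np.degrees(np.arctan2(e[1],e[0])).round(1), np.hypot(*(e/2)).round(3))
for p in[(91,272),(371,362),(701,241)]:show('jar',[p],.046,f1)
show('yel',[(334,161),(449,169),(441,285),(325,276)],.07,f1)
show('blu',[(654,38),(767,38),(767,152),(654,152)],.07,f1)
show('pur',[(503,79)],.046,f1);show('pur',[(558,391)],.046,f1)
show('wand',[(133,104),(390,112)],.046,f2)
show('crad',[(118,57),(362,62),(362,163),(118,155)],.006,f2)
show('job',[(104,288),(430,287),(430,542),(106,549)],.014,f2)
show('jart',[(134,218),(195,216),(198,313),(136,315)],.014,lambda *p:p)
show('last',[(248,150),(335,165)],.08,lambda *p:p)
E
```

```text
jar [0.5624 0.1816] [[0.562, 0.182]]
jar [0.5133 0.024 ] [[0.513, 0.024]]
jar [ 0.5819 -0.1606] [[0.582, -0.161]]
yel [0.5905 0.0152] [[0.624, 0.044], [0.62, -0.018], [0.557, -0.014], [0.561, 0.049]]
  edge01 ang -93.9 0.063
blu [ 0.6615 -0.1614] [[0.693, -0.13], [0.693, -0.193], [0.63, -0.192], [0.63, -0.13]]
  edge01 ang -89.5 0.062
pur [ 0.6723 -0.0492] [[0.672, -0.049]]
pur [ 0.4977 -0.0805] [[0.498, -0.081]]
wand [ 0.5864 -0.3315] [[0.588, -0.266], [0.585, -0.397]]
crad [ 0.5867 -0.336 ] [[0.613, -0.271], [0.612, -0.401], [0.559, -0.401], [0.563, -0.271]]
  edge01 ang -91.2 0.13
job [ 0.4287 -0.3479] [[0.495, -0.261], [0.495, -0.433], [0.363, -0.434], [0.362, -0.263]]
  edge01 ang -89.8 0.172
jart [0.5443 0.3555] [[0.642, 0.425], [0.647, 0.295], [0.448, 0.285], [0.441, 0.417]]
  edge01 ang -87.6 0.131
last [0.7532 0.0904] [[0.768, 0.174], [0.739, 0.007]]
```

```bash
python3 - <<'E'
from h import *
print(rel([.562,.182,.12],rot(np.pi/2)), pose()[1].as_matrix().round(3))
E
```

```text
[-453.3, -295.7, 111.0, -0.1, -0.0, -21.9] [[-0.928  0.373 -0.   ]
 [ 0.373  0.928 -0.001]
 [-0.    -0.001 -1.   ]]
```

>>> step_arm([
  [[1,-300,-196,40,0,0,-21.9],[1,-300,-196,40,0,0,-21.9],[1,-300,-196,40,0,0,-21.9],[1,-300,-196,40,0,0,-21.9],[1,-300,-196,40,0,0,-21.9],[1,-300,-196,40,0,0,-21.9],[1,-300,-196,40,0,0,-21.9],[1,-300,-196,40,0,0,-21.9],[1,-300,-196,40,0,0,-21.9],[1,-300,-196,40,0,0,-21.9]],
], force=40)

```text
t: 0.98
eef_pos: [0.4613, 0.3246, 0.1905]
tool_rot: [0.0, 0.006, 1.0, -0.002]
contact_force: [-0.0, -1.1, 0.3]
gripper_width: 1.0
grasp_force: 0.0
```

```bash
python3 - <<'E'
from h import *
bot.read_camera('top')
print(pose()[0],rel([.562,.182,.08],rot(np.pi/2)))
E
```

```text
[0.45930174 0.3282292  0.19081332] [-103.8, -145.2, 111.1, -0.1, -0.0, -0.4]
```

>>> step_arm([
  [[1,-105,-150,100,0,0,0],[1,-105,-150,100,0,0,0],[1,-105,-150,100,0,0,0],[1,-105,-150,100,0,0,0],[1,-105,-150,100,0,0,0],[1,-105,-150,100,0,0,0],[1,-105,-150,100,0,0,0],[1,-105,-150,100,0,0,0]],
])

```text
t: 1.7
eef_pos: [0.5616, 0.1839, 0.0912]
tool_rot: [-0.0, -0.0, 1.0, 0.0]
contact_force: [0.4, 1.2, 0.2]
gripper_width: 1.0
grasp_force: 0.0
```

>>> step_arm([
  [[1,0,-1,40,0,0,0],[1,0,-1,79,0,0,0],[1,0,-1,79,0,0,0],[1,0,-1,79,0,0,0],[-0.3,0,-1,79,0,0,0],[-1,0,-1,79,0,0,0],[-1,0,-1,79,0,0,0],[-1,0,-1,79,0,0,0],[-1,0,-1,79,0,0,0],[-1,0,-1,79,0,0,0]],
])

```text
t: 2.53
eef_pos: [0.5638, 0.1824, 0.0152]
tool_rot: [0.002, 0.0, 1.0, 0.001]
contact_force: [-1.4, 0.3, 6.0]
gripper_width: 0.619
grasp_force: 41.0
```

>>> step_arm([
  [[-1,0,0,-40,0,0,0],[-1,0,0,-80,0,0,0],[-1,-44,177,-80,0,0,0],[-1,-44,177,-80,0,0,0],[-1,-44,177,-80,0,0,0],[-1,-44,177,-80,0,0,0],[-1,-44,177,-80,0,0,0],[-1,-44,177,-80,0,0,0],[-1,-44,177,-80,0,0,0],[-1,-44,177,-80,0,0,0]],
])

```text
t: 3.37
eef_pos: [0.6065, 0.3566, 0.0931]
tool_rot: [0.0, 0.001, 1.0, -0.0]
contact_force: [-0.3, -0.6, -1.3]
gripper_width: 0.621
grasp_force: 43.0
```

```bash
python3 - <<'E'
from h import *
c=bot.read_camera('scene');cv2.imwrite('pics/s1.png',cv2.resize(c['image'][100:350,220:540,::-1],None,fx=2.4,fy=2.4))
o=bot.get_obs();print(o['eef_pos'],o['contact_force'],o['gripper_width'],o['grasp_force'])
E
```

```text
[0.60669427 0.35596522 0.09300852] [-0.01819292 -0.76734152 -1.36484217] 0.6173140270668244 43.00088703632355
```

View pics/s1.png

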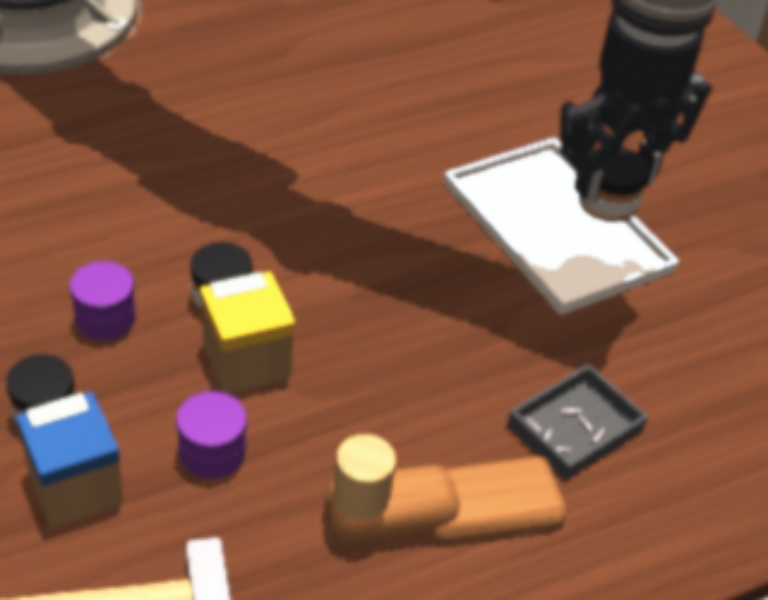

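The jar hangs upright over the far end of the white tray at about (610,190) in the crop.

>>> step_arm([
  [[-1,0,2,35,0,0,0],[-1,0,2,60,0,0,0],[-1,0,2,73,0,0,0],[-1,0,2,74,0,0,0],[-1,0,2,74,0,0,0],[0.5,0,2,74,0,0,0],[0.5,0,2,74,0,0,0],[0.5,0,2,74,0,0,0],[0.5,0,2,30,0,0,0],[0.5,0,2,-10,0,0,0]],
])

```text
t: 4.25
eef_pos: [0.6041, 0.3589, 0.0999]
tool_rot: [-0.003, 0.0, 1.0, -0.002]
contact_force: [1.0, 0.4, 1.9]
gripper_width: 0.753
grasp_force: 0.0
```

```bash
python3 - <<'E'
from h import *
c=bot.read_camera('top')
print(rel([.513,.024,.1],rot(np.pi/2)),pose()[0])
E
```

```text
[96.8, -338.6, 8.9, 0.4, 0.5, -0.1] [0.61003012 0.36240843 0.1118259 ]
```

>>> step_arm([
  [[0.5,93,-336,0,0,0,0],[1,93,-336,0,0,0,0],[1,93,-336,0,0,0,0],[1,93,-336,0,0,0,0],[1,93,-336,0,0,0,0],[1,93,-336,0,0,0,0],[1,93,-336,0,0,0,0],[1,93,-336,0,0,0,0],[1,93,-336,0,0,0,0],[1,93,-336,0,0,0,0]],
])

```text
t: 5.13
eef_pos: [0.5118, 0.0187, 0.1022]
tool_rot: [0.0, 0.004, 1.0, -0.001]
contact_force: [0.3, -0.5, 0.8]
gripper_width: 1.0
grasp_force: 0.0
```

>>> step_arm([
  [[1,0,0,0,0,0,0],[1,0,0,0,0,0,0],[1,0,0,0,0,0,0]],
])

```text
t: 5.38
eef_pos: [0.5137, 0.0262, 0.1019]
tool_rot: [0.001, -0.001, 1.0, 0.0]
contact_force: [-0.4, -0.1, 0.7]
gripper_width: 1.002
grasp_force: 0.0
```

```bash
python3 - <<'E'
from h import *
c=bot.read_camera('top')
print(rel([.513,.024,.1],rot(np.pi/2)),pose()[0])
E
```

```text
[0.6, -2.1, 1.7, 0.0, 0.0, 0.1] [0.51361354 0.02611515 0.10174812]
```

>>> step_arm([
  [[1,0,-2,40,0,0,0],[1,0,-2,70,0,0,0],[1,0,-2,88,0,0,0],[1,0,-2,88,0,0,0],[-0.3,0,-2,88,0,0,0],[-1,0,-2,88,0,0,0],[-1,0,-2,88,0,0,0],[-1,0,-2,88,0,0,0],[-1,0,-2,88,0,0,0],[-1,0,-2,88,0,0,0]],
])

```text
t: 6.27
eef_pos: [0.5145, 0.0228, 0.0153]
tool_rot: [0.002, 0.0, 1.0, 0.0]
contact_force: [-0.1, -0.3, 7.1]
gripper_width: 0.621
grasp_force: 42.6
```

>>> step_arm([
  [[-1,0,0,-40,0,0,0],[-1,0,0,-80,0,0,0],[-1,-31,180,-80,0,0,0],[-1,-31,180,-80,0,0,0],[-1,-31,332,-80,0,0,0],[-1,-31,332,-80,0,0,0],[-1,-31,332,-80,0,0,0],[-1,-31,332,-80,0,0,0],[-1,-31,332,-80,0,0,0],[-1,-31,332,-80,0,0,0]],
])

```text
t: 7.1
eef_pos: [0.544, 0.3559, 0.0944]
tool_rot: [0.0, 0.0, 1.0, 0.0]
contact_force: [0.2, -0.5, -0.8]
gripper_width: 0.623
grasp_force: 43.1
```

>>> step_arm([
  [[-1,0,0,0,0,0,0],[-1,0,0,0,0,0,0],[-1,0,0,0,0,0,0],[-1,0,0,0,0,0,0]],
])

```text
t: 7.43
eef_pos: [0.5446, 0.3516, 0.0938]
tool_rot: [0.0, 0.001, 1.0, -0.001]
contact_force: [-0.7, -0.4, -1.8]
gripper_width: 0.622
grasp_force: 43.1
```

```bash
python3 - <<'E'
from h import *
c=bot.read_camera('scene')
print(rel([.5443,.3555,.02],rot(np.pi/2)),pose()[0],bot.get_obs()['gripper_width'])
E
```

```text
[0.4, 4.1, 73.8, -0.1, 0.0, -0.2] [0.54468546 0.35147851 0.09378927] 0.6155425950760323
```

>>> step_arm([
  [[-1,0,2,35,0,0,0],[-1,0,3,60,0,0,0],[-1,0,3,73,0,0,0],[-1,0,3,74,0,0,0],[-1,0,3,74,0,0,0],[0.5,0,3,74,0,0,0],[0.5,0,3,74,0,0,0],[0.5,0,3,74,0,0,0],[0.5,0,3,30,0,0,0],[0.5,0,3,-10,0,0,0]],
])

```text
t: 8.32
eef_pos: [0.5424, 0.3555, 0.1017]
tool_rot: [-0.002, 0.0, 1.0, -0.002]
contact_force: [1.1, 1.2, 0.5]
gripper_width: 0.753
grasp_force: 0.0
```

>>> step_arm([
  [[0.5,0,-350,-40,0,0,0],[0.5,0,-350,-40,0,0,0],[0.5,0,-350,-40,0,0,0],[0.5,0,-350,-40,0,0,0],[0.5,0,-350,-40,0,0,0],[1,0,-350,-40,0,0,0],[1,0,-350,-40,0,0,0],[1,0,-350,-40,0,0,0],[1,0,-350,-40,0,0,0],[1,0,-350,-40,0,0,0]],
])

```text
t: 9.15
eef_pos: [0.5442, -0.0, 0.1444]
tool_rot: [0.001, 0.005, 1.0, -0.001]
contact_force: [0.4, 0.4, -0.5]
gripper_width: 1.002
grasp_force: 0.0
```

```bash
python3 - <<'E'
from h import *
c=bot.read_camera('top');cv2.imwrite('pics/t1.png',c['image'][180:380,120:520,::-1].repeat(2,0).repeat(2,1))
print(rel([.582,-.161,.1],rot(np.pi/2)),pose()[0])
E
```

```text
[-38.7, -164.3, 44.2, -0.0, 0.1, -0.4] [0.54426859 0.00356163 0.14400889]
```

View pics/t1.png

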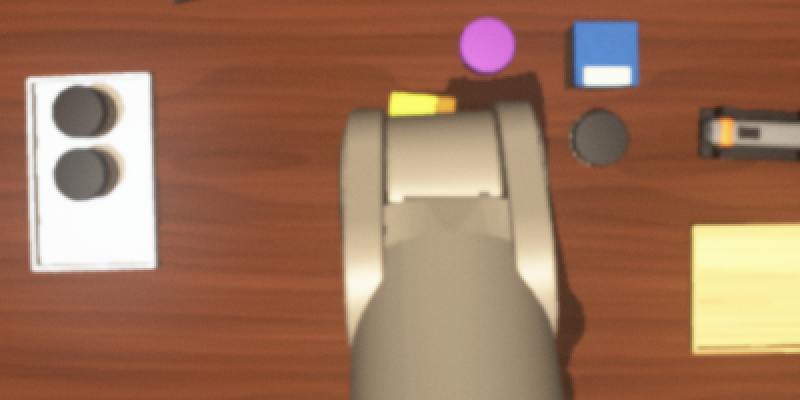

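Two jars stand in the tray at crop (80,111) and (81,174). The third is unmoved at (600,137), and the blue box is at (605,55).

>>> step_arm([
  [[1,-38,-166,20,0,0,0],[1,-38,-166,43,0,0,0],[1,-38,-166,43,0,0,0],[1,-38,-166,43,0,0,0],[1,-38,-166,43,0,0,0],[1,-38,-166,43,0,0,0],[1,-38,-166,43,0,0,0],[1,-38,-166,43,0,0,0],[1,-38,-166,43,0,0,0],[1,-38,-166,43,0,0,0]],
])

```text
t: 10.03
eef_pos: [0.5823, -0.157, 0.1004]
tool_rot: [0.0, -0.001, 1.0, 0.0]
contact_force: [-1.3, -0.6, -0.2]
gripper_width: 0.997
grasp_force: 0.0
```

>>> step_arm([
  [[1,0,-1,40,0,0,0],[1,0,-1,70,0,0,0],[1,0,-1,87,0,0,0],[1,0,-1,87,0,0,0],[-0.3,0,-1,87,0,0,0],[-1,0,-1,87,0,0,0],[-1,0,-1,87,0,0,0],[-1,0,-1,87,0,0,0],[-1,0,-1,87,0,0,0],[-1,0,-1,87,0,0,0]],
])

```text
t: 10.87
eef_pos: [0.5835, -0.1604, 0.0151]
tool_rot: [0.002, 0.0, 1.0, -0.0]
contact_force: [-0.9, 0.4, 7.7]
gripper_width: 0.623
grasp_force: 42.3
```

>>> step_arm([
  [[-1,0,0,-40,0,0,0],[-1,0,0,-80,0,0,0],[-1,20,30,-115,0,0,0],[-1,60,260,-115,0,0,0],[-1,60,260,-115,0,0,0],[-1,60,260,-115,0,0,0],[-1,60,260,-115,0,0,0],[-1,60,260,-115,0,0,0],[-1,60,260,-115,0,0,0],[-1,60,260,-115,0,0,0]],
])

```text
t: 11.7
eef_pos: [0.5207, 0.1085, 0.129]
tool_rot: [0.0, -0.005, 1.0, 0.002]
contact_force: [-0.2, 0.2, -0.6]
gripper_width: 0.621
grasp_force: 42.9
```

>>> step_arm([
  [[-1,40,254,30,0,0,0],[-1,40,254,30,0,0,0],[-1,40,254,30,0,0,0],[-1,40,254,30,0,0,0],[-1,40,254,30,0,0,0],[-1,40,254,30,0,0,0],[-1,40,254,30,0,0,0],[-1,40,254,30,0,0,0],[-1,40,254,30,0,0,0],[-1,40,254,30,0,0,0]],
])

```text
t: 12.53
eef_pos: [0.4829, 0.3522, 0.0983]
tool_rot: [0.0, 0.001, 1.0, -0.0]
contact_force: [-0.4, -0.9, -0.9]
gripper_width: 0.622
grasp_force: 42.9
```

```bash
python3 - <<'E'
from h import *
c=bot.read_camera('scene')
print(rel([.4824,.3527,.02],rot(np.pi/2)),pose()[0],bot.get_obs()['gripper_width'])
E
```

```text
[0.7, 0.9, 78.3, -0.0, 0.0, -0.2] [0.48309076 0.3518736  0.09834759] 0.619683121295495
```

>>> step_arm([
  [[-1,0,0,35,0,0,0],[-1,0,1,60,0,0,0],[-1,0,1,77,0,0,0],[-1,0,1,79,0,0,0],[-1,0,1,79,0,0,0],[0.5,0,1,79,0,0,0],[0.5,0,1,79,0,0,0],[0.5,0,1,79,0,0,0],[0.5,0,1,30,0,0,0],[0.5,0,1,-20,0,0,0]],
])

```text
t: 13.42
eef_pos: [0.4805, 0.3533, 0.1013]
tool_rot: [-0.002, 0.0, 1.0, -0.002]
contact_force: [1.3, 1.2, 0.7]
gripper_width: 0.75
grasp_force: 0.0
```

>>> step_arm([
  [[0.5,0,-370,-40,0,0,-45],[0.5,0,-370,-40,0,0,-45],[0.5,0,-370,-40,0,0,-45],[0.5,0,-370,-40,0,0,-45],[0.5,0,-370,-40,0,0,-45],[1,0,-370,-40,0,0,-45],[1,0,-370,-40,0,0,-45],[1,0,-370,-40,0,0,-45],[1,0,-370,-40,0,0,-45],[1,0,-370,-40,0,0,-45]],
])

```text
t: 14.25
eef_pos: [0.4818, -0.0243, 0.1437]
tool_rot: [0.0, -0.377, 0.926, -0.002]
contact_force: [0.1, 0.4, -0.6]
gripper_width: 1.0
grasp_force: 0.0
```

```bash
python3 - <<'E'
from h import *
c=bot.read_camera('top');im=c['image'][:,:,::-1];cv2.imwrite('pics/t2.png',im)
o=bot.get_obs();print(o['q'],o['eef_pos'])
print(rel([.5864,-.3315,.12],rot(np.radians(180-1))))
E
```

```text
[-0.06470474  0.27649305 -0.02701527  2.09043069  0.01324117  0.77310608
  2.24630083] [ 0.48201936 -0.02063293  0.14339861]
[143.1, -295.0, 24.1, -0.1, -0.0, -44.6]
```

View pics/t2.png

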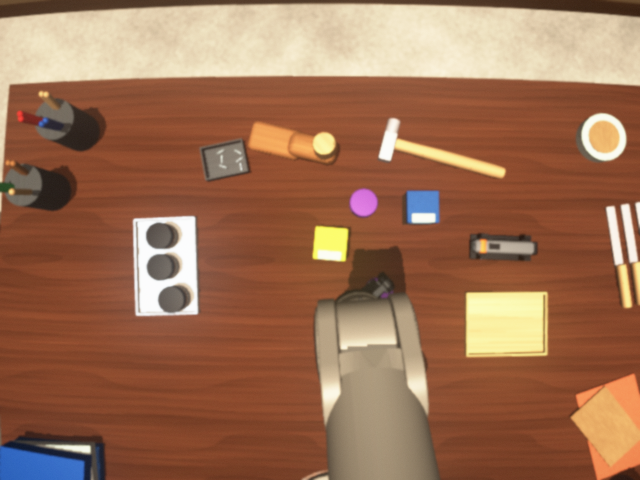

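All three jars are in the tray at (161,236), (161,267) and (174,299). The third sits off to one side. The blue box at (423,207), yellow box at (330,244) and wand at (503,247) are unchanged.

```bash
python3 - <<'E'
from h import *
c=bot.read_camera('top')
C=np.array([.5443,.3555]);a=np.radians(2.5);M=np.array([[np.cos(a),np.sin(a)],[-np.sin(a),np.cos(a)]])
for p in[(161,236),(161,267),(174,299)]:
    w=ray(c,p,.05);print(w.round(4),(M@(w-C)).round(4))
c=bot.read_camera('scene');cv2.imwrite('pics/s2.png',cv2.resize(c['image'][150:300,360:540,::-1],None,fx=3,fy=3))
E
```

```text
[0.6033 0.3513] [ 0.0588 -0.0068]
[0.5419 0.3501] [-0.0026 -0.0053]
[0.4791 0.3228] [-0.0665 -0.0298]
```

View pics/s2.png

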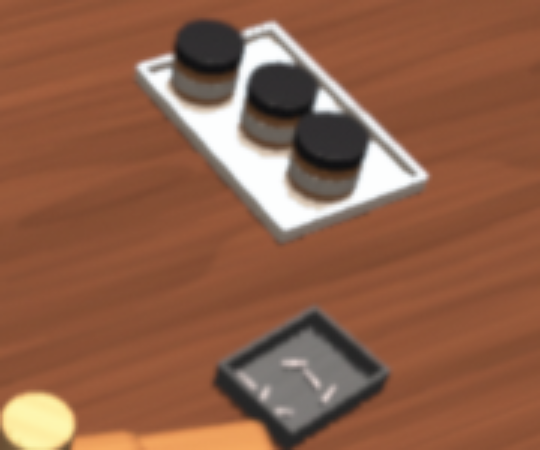

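All three jars are upright inside the tray. Next is the wand.

>>> step_arm([
  [[1,71,-147,12,0,0,70],[1,71,-147,12,0,0,70],[1,71,-147,12,0,0,70],[1,71,-147,12,0,0,70],[1,71,-147,12,0,0,70],[1,71,-147,12,0,0,70],[1,71,-147,12,0,0,70],[1,71,-147,12,0,0,70],[1,71,-147,12,0,0,70],[1,71,-147,12,0,0,70]],
])

```text
t: 15.23
eef_pos: [0.5365, -0.1666, 0.1301]
tool_rot: [-0.0, 0.218, 0.976, 0.0]
contact_force: [0.8, 0.1, 0.3]
gripper_width: 1.0
grasp_force: 0.0
```

```bash
python3 - <<'E'
from h import *
o=bot.get_obs();print(o['q'],o['eef_pos'])
print(rel([.5864,-.3315,.12],rot(np.radians(-1.2))))
E
```

```text
[-0.04705049  0.42339779  0.30198953  1.93834413 -0.17165841  0.80456461
  1.48082713] [ 0.53645351 -0.16661098  0.13007938]
[-115.3, -128.0, 9.9, 0.0, -0.0, 66.0]
```

>>> step_arm([
  [[1,-114,-124,10,0,0,66],[1,-114,-124,10,0,0,66],[1,-114,-124,10,0,0,66],[1,-114,-124,10,0,0,66],[1,-114,-124,10,0,0,66],[1,-114,-124,10,0,0,66],[1,-114,-124,10,0,0,66],[1,-114,-124,10,0,0,66],[1,-114,-124,10,0,0,66],[1,-114,-124,10,0,0,66]],
])

```text
t: 16.07
eef_pos: [0.588, -0.3269, 0.1195]
tool_rot: [-0.001, 0.714, 0.7, 0.0]
contact_force: [-0.5, 0.9, 0.1]
gripper_width: 0.997
grasp_force: 0.0
```

>>> step_arm([
  [[1,0,0,0,0,0,0],[1,0,0,0,0,0,0],[1,0,0,0,0,0,0]],
])

```text
t: 16.32
eef_pos: [0.5868, -0.3291, 0.1202]
tool_rot: [-0.0, 0.712, 0.702, 0.0]
contact_force: [-0.1, -0.7, 0.3]
gripper_width: 1.0
grasp_force: 0.0
```

```bash
python3 - <<'E'
from h import *
c=bot.read_camera('wrist')
print(rel([.5864,-.3315,.015],rot(np.radians(-1.2))),bot.get_obs()['q'])
cv2.imwrite('pics/w1.png',c['image'][:,:,::-1])
E
```

```text
[-2.1, -0.2, 105.3, 0.0, -0.0, 0.3] [ 0.018587    0.65572101  0.59151386  1.68383034 -0.43610094  0.93700216
  0.76162112]
```

View pics/w1.png

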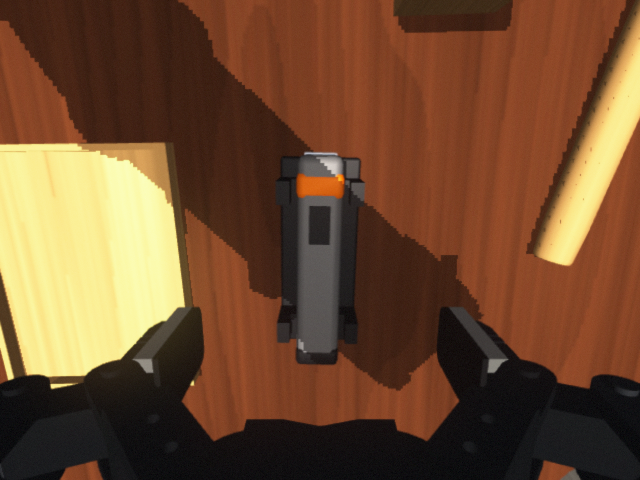

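The wand lies in its cradle centred at (320,258), with the orange nose at the top. It is square between the fingers.

>>> step_arm([
  [[1,-1,0,40,0,0,0],[1,-2,0,80,0,0,0],[1,-2,0,105,0,0,0],[1,-2,0,105,0,0,0],[0,-2,0,105,0,0,0],[-1,-2,0,105,0,0,0],[-1,-2,0,105,0,0,0],[-1,-2,0,105,0,0,0],[-1,-2,0,105,0,0,0],[-1,-2,0,105,0,0,0]],
], force=60)

```text
t: 17.2
eef_pos: [0.5875, -0.3326, 0.0172]
tool_rot: [0.001, 0.713, 0.701, 0.001]
contact_force: [-0.1, 1.0, 7.4]
gripper_width: 0.298
grasp_force: 60.1
```

>>> step_arm([
  [[-1,0,0,0,0,0,0],[-1,0,0,0,0,0,0],[-1,0,0,0,0,0,0]],
])

```text
t: 17.45
eef_pos: [0.5875, -0.3326, 0.0172]
tool_rot: [0.001, 0.713, 0.701, 0.001]
contact_force: [-0.2, 0.4, 6.8]
gripper_width: 0.294
grasp_force: 60.1
```

>>> step_arm([
  [[-1,0,0,-30,0,0,0],[-1,0,0,-65,0,0,0],[-1,0,0,-100,0,0,0],[-1,0,0,-130,0,0,0],[-1,80,-36,-130,0,0,42],[-1,80,-36,-130,0,0,42],[-1,80,-36,-130,0,0,42],[-1,80,-36,-130,0,0,42],[-1,80,-36,-130,0,0,42],[-1,80,-36,-130,0,0,42]],
])

```text
t: 18.28
eef_pos: [0.5519, -0.2505, 0.1458]
tool_rot: [-0.0, 0.918, 0.396, 0.0]
contact_force: [0.2, -0.9, -0.9]
gripper_width: 0.288
grasp_force: 59.2
```

>>> step_arm([
  [[-1,0,0,0,0,0,0],[-1,0,0,0,0,0,0],[-1,0,0,0,0,0,0],[-1,0,0,0,0,0,0]],
])

```text
t: 18.62
eef_pos: [0.5518, -0.2514, 0.1454]
tool_rot: [-0.0, 0.917, 0.399, 0.0]
contact_force: [0.0, -0.2, -1.2]
gripper_width: 0.297
grasp_force: 59.3
```

```bash
python3 - <<'E'
from h import *
c=bot.read_camera('scene')
o=bot.get_obs();print(o['q'][6],o['eef_pos'],o['gripper_width'])
print(rel([.5155,-.161,.12],rot(np.radians(-89.5))))
E
```

```text
0.05018244216007169 [ 0.55178961 -0.25140871  0.14538792] 0.2960209188585866
[41.4, -88.2, 25.4, -0.0, -0.0, 46.5]
```

>>> step_arm([
  [[-1,41,-88,25,0,0,46.5],[-1,41,-88,25,0,0,46.5],[-1,41,-88,25,0,0,46.5],[-1,41,-88,25,0,0,46.5],[-1,41,-88,25,0,0,46.5],[-1,41,-88,25,0,0,46.5],[-1,41,-88,25,0,0,46.5],[-1,41,-88,25,0,0,46.5],[-1,41,-88,25,0,0,46.5],[-1,41,-88,25,0,0,46.5]],
])

```text
t: 19.5
eef_pos: [0.5155, -0.1614, 0.1203]
tool_rot: [-0.0, 1.0, 0.005, 0.0]
contact_force: [-0.6, -0.1, -0.8]
gripper_width: 0.294
grasp_force: 59.5
```

```bash
python3 - <<'E'
from h import *
c=bot.read_camera('top');cv2.imwrite('pics/t3.png',cv2.resize(c['image'][170:320,300:500,::-1],None,fx=4,fy=4,interpolation=cv2.INTER_CUBIC))
w=bot.read_camera('wrist');cv2.imwrite('pics/w3.png',w['image'][:,:,::-1])
o=bot.get_obs();print(o['eef_pos'],o['gripper_width'])
print(rel([.5155,-.161,.0185],rot(np.radians(-89.5))))
E
```

```text
[ 0.51550753 -0.1613968   0.12037499] 0.29904825937079144
[-0.0, -0.4, 101.9, -0.0, -0.0, 0.0]
```

View pics/t3.png

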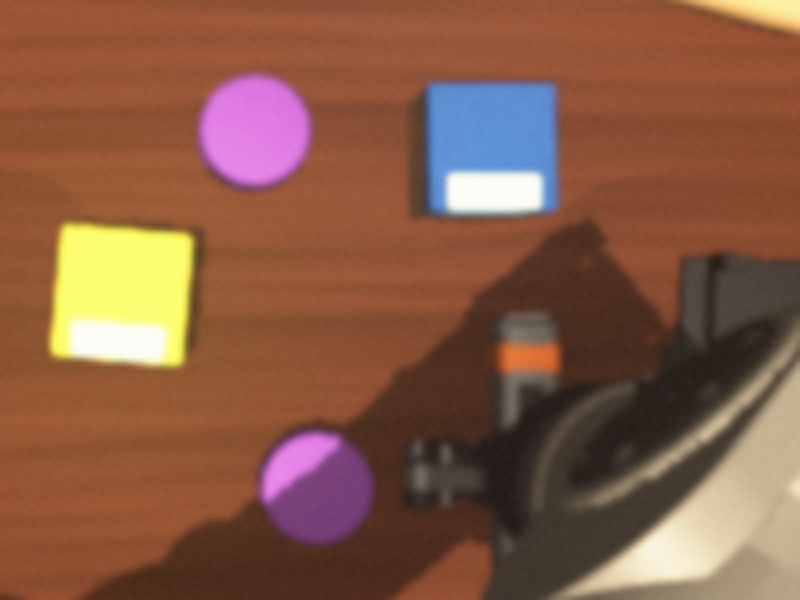

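View pics/w3.png

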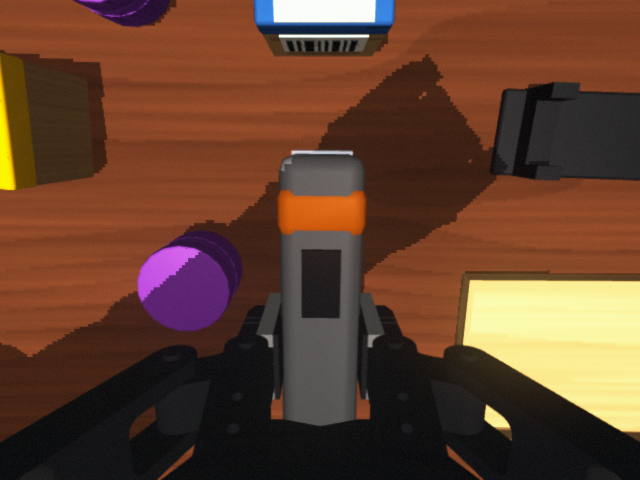

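The blue box is unmoved at crop (490,148), and the wand points squarely at its label. Lower it to read.

>>> step_arm([
  [[-1,0,0,35,0,0,0],[-1,4,0,65,0,0,0],[-1,8,0,90,0,0,0],[-1,8,0,102,0,0,0],[-1,8,0,102,0,0,0],[-1,8,0,102,0,0,0],[-1,8,0,102,0,0,0],[-1,8,0,102,0,0,0],[-1,8,0,102,0,0,0],[-1,8,0,102,0,0,0]],
])

```text
t: 20.43
eef_pos: [0.524, -0.1612, 0.0192]
tool_rot: [0.0, 1.0, 0.004, 0.001]
contact_force: [0.0, -0.7, -0.0]
gripper_width: 0.296
grasp_force: 59.5
```

>>> step_arm([
  [[-1,0,0,0,0,0,0],[-1,0,0,0,0,0,0],[-1,0,0,0,0,0,0],[-1,0,0,0,0,0,0],[-1,0,0,0,0,0,0],[-1,0,0,0,0,0,0],[-1,0,0,0,0,0,0],[-1,0,0,0,0,0,0],[-1,0,0,0,0,0,0],[-1,0,0,0,0,0,0]],
])

```text
t: 21.27
eef_pos: [0.5235, -0.1612, 0.0183]
tool_rot: [-0.0, 1.0, 0.004, -0.0]
contact_force: [-0.0, 0.0, -1.4]
gripper_width: 0.294
grasp_force: 59.5
```

```bash
python3 - <<'E'
from h import *
c=bot.read_camera('wrist');cv2.imwrite('pics/w4.png',cv2.resize(c['image'][:400:,120:520,::-1],None,fx=1.4,fy=1.4))
E
```

```text
(no output)
```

View pics/w4.png

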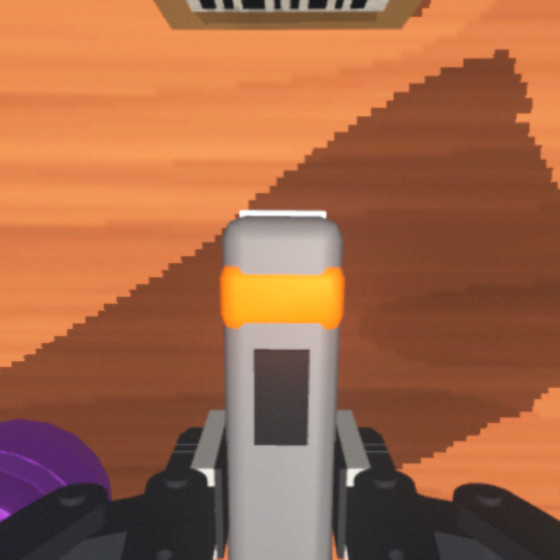

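>>> step_arm([
  [[-1,0,0,0,0,0,0],[-1,0,0,0,0,0,0],[-1,0,0,0,0,0,0],[-1,0,0,0,0,0,0],[-1,0,0,0,0,0,0],[-1,0,0,0,0,0,0],[-1,0,0,0,0,0,0],[-1,0,0,0,0,0,0],[-1,0,0,0,0,0,0],[-1,0,0,0,0,0,0]],
])

```text
t: 22.15
eef_pos: [0.5235, -0.1612, 0.0183]
tool_rot: [-0.0, 1.0, 0.004, 0.0]
contact_force: [-0.0, -0.4, -0.6]
gripper_width: 0.295
grasp_force: 59.5
```

>>> step_arm([
  [[-1,0,0,0,0,0,0],[-1,0,0,0,0,0,0],[-1,0,0,0,0,0,0],[-1,0,0,0,0,0,0],[-1,0,0,0,0,0,0],[-1,0,0,0,0,0,0],[-1,0,0,0,0,0,0],[-1,0,0,0,0,0,0],[-1,0,0,0,0,0,0],[-1,0,0,0,0,0,0]],
])

```text
t: 22.98
eef_pos: [0.5235, -0.1612, 0.0183]
tool_rot: [-0.0, 1.0, 0.004, -0.0]
contact_force: [-0.0, -0.0, -1.1]
gripper_width: 0.295
grasp_force: 59.5
```

The wand's axis at x≈283 meets the label centre at ≈288 in the crop, so the wand is well aimed and the blue box is read. Next is yellow.

>>> step_arm([
  [[-1,-4,0,-40,0,0,0],[-1,-8,0,-80,0,0,0],[-1,-20,0,-100,0,0,0],[-1,-69,-186,-100,0,0,4.4],[-1,-69,-186,-100,0,0,4.4],[-1,-69,-186,-100,0,0,4.4],[-1,-69,-186,-100,0,0,4.4],[-1,-69,-186,-100,0,0,4.4],[-1,-69,-186,-100,0,0,4.4],[-1,-69,-186,-100,0,0,4.4]],
])

```text
t: 23.82
eef_pos: [0.4527, 0.0259, 0.1182]
tool_rot: [-0.0, 0.999, -0.032, -0.0]
contact_force: [-0.1, 0.0, -1.1]
gripper_width: 0.296
grasp_force: 59.6
```

```bash
python3 - <<'E'
from h import *
c=bot.read_camera('top');im=c['image']
hsv=cv2.cvtColor(im,cv2.COLOR_RGB2HSV)
for n,lo,hi in(('yellow',(25,150,120),(35,255,255)),('blue',(100,120,80),(120,255,255))):
    m=cv2.inRange(hsv,lo,hi);m[:, :300]=0;m[:,460:]=0;m[:185]=0;m[275:]=0
    k=cv2.findContours(m,0,2)[0];k=max(k,key=cv2.contourArea);r=cv2.minAreaRect(k);print(n,r)
o=bot.get_obs();print(o['eef_pos'],o['gripper_width'])
print(rel([.4548,.0245,.0185],rot(np.radians(-93.9))))
E
```

```text
yellow ((330.2379455566406, 243.1448516845703), (33.88255310058594, 33.79951477050781), 4.763641834259033)
blue ((422.0, 206.5), (29.0, 30.0), 90.0)
[0.45303696 0.02441546 0.11840454] 0.2928458144991439
[1.7, -0.2, 99.9, 0.0, -0.0, 0.0]
```

>>> step_arm([
  [[-1,0,0,35,0,0,0],[-1,2,0,65,0,0,0],[-1,2,0,90,0,0,0],[-1,2,0,100,0,0,0],[-1,2,0,100,0,0,0],[-1,2,0,100,0,0,0],[-1,2,0,100,0,0,0],[-1,2,0,100,0,0,0],[-1,2,0,100,0,0,0],[-1,2,0,100,0,0,0]],
])

```text
t: 24.7
eef_pos: [0.4555, 0.0242, 0.0189]
tool_rot: [-0.0, 0.999, -0.034, 0.001]
contact_force: [-0.2, 0.4, -1.3]
gripper_width: 0.295
grasp_force: 59.6
```

>>> step_arm([
  [[-1,0,0,0,0,0,0],[-1,0,0,0,0,0,0],[-1,0,0,0,0,0,0],[-1,0,0,0,0,0,0],[-1,0,0,0,0,0,0],[-1,0,0,0,0,0,0],[-1,0,0,0,0,0,0],[-1,0,0,0,0,0,0],[-1,0,0,0,0,0,0],[-1,0,0,0,0,0,0]],
])

```text
t: 25.53
eef_pos: [0.455, 0.0241, 0.0183]
tool_rot: [-0.0, 0.999, -0.034, -0.0]
contact_force: [0.2, 0.0, -0.5]
gripper_width: 0.294
grasp_force: 59.6
```

>>> step_arm([
  [[-1,0,0,0,0,0,0],[-1,0,0,0,0,0,0],[-1,0,0,0,0,0,0],[-1,0,0,0,0,0,0],[-1,0,0,0,0,0,0],[-1,0,0,0,0,0,0],[-1,0,0,0,0,0,0],[-1,0,0,0,0,0,0],[-1,0,0,0,0,0,0],[-1,0,0,0,0,0,0]],
])

```text
t: 26.37
eef_pos: [0.455, 0.0241, 0.0183]
tool_rot: [-0.0, 0.999, -0.034, 0.0]
contact_force: [-0.1, 0.1, -1.2]
gripper_width: 0.293
grasp_force: 59.6
```

```bash
python3 - <<'E'
from h import *
c=bot.read_camera('wrist');cv2.imwrite('pics/w5.png',cv2.resize(c['image'][:400:,120:520,::-1],None,fx=1.4,fy=1.4))
E
```

```text
(no output)
```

View pics/w5.png

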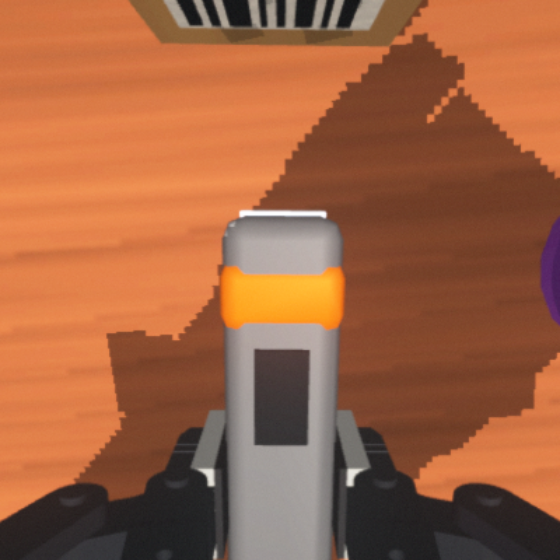

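>>> step_arm([
  [[-1,0,0,0,0,0,0],[-1,0,0,0,0,0,0],[-1,0,0,0,0,0,0],[-1,0,0,0,0,0,0],[-1,0,0,0,0,0,0],[-1,0,0,0,0,0,0],[-1,0,0,0,0,0,0],[-1,0,0,0,0,0,0],[-1,0,0,0,0,0,0],[-1,0,0,0,0,0,0]],
])

```text
t: 27.25
eef_pos: [0.455, 0.0241, 0.0183]
tool_rot: [-0.0, 0.999, -0.034, 0.0]
contact_force: [0.6, 0.1, -1.5]
gripper_width: 0.298
grasp_force: 59.6
```

The yellow label centre at ≈275 lines up with the wand's axis at ≈283, so yellow is read. Next is returning the wand.

>>> step_arm([
  [[-1,0,0,-40,0,0,0],[-1,0,0,-80,0,0,0],[-1,0,0,-110,0,0,0],[-1,0,0,-130,0,0,-7],[-1,78,173,-130,0,0,-40],[-1,78,173,-130,0,0,-40],[-1,78,173,-130,0,0,-40],[-1,78,173,-130,0,0,-40],[-1,78,173,-130,0,0,-40],[-1,78,173,-130,0,0,-40]],
])

```text
t: 28.08
eef_pos: [0.5216, -0.1607, 0.1495]
tool_rot: [0.002, 0.952, 0.308, 0.001]
contact_force: [-0.3, -0.3, -0.4]
gripper_width: 0.294
grasp_force: 59.6
```

>>> step_arm([
  [[-1,0,0,0,0,0,0],[-1,0,0,0,0,0,0],[-1,0,0,0,0,0,0],[-1,0,0,0,0,0,0]],
])

```text
t: 28.42
eef_pos: [0.5207, -0.1522, 0.148]
tool_rot: [-0.0, 0.951, 0.31, -0.0]
contact_force: [0.1, 0.3, -1.3]
gripper_width: 0.296
grasp_force: 59.6
```

```bash
python3 - <<'E'
from h import *
print(pose()[0],rel([.5875,-.3326,.12],rot(np.radians(-1.0))))
E
```

```text
[ 0.52070727 -0.15217931  0.14796229] [-52.6, 185.1, 27.8, -0.1, -0.0, -52.8]
```

>>> step_arm([
  [[-1,-52.6,185.1,0,0,0,-52.8],[-1,-52.6,185.1,0,0,0,-52.8],[-1,-52.6,185.1,0,0,0,-52.8],[-1,-52.6,185.1,0,0,0,-52.8],[-1,-52.6,185.1,0,0,0,-52.8],[-1,-52.6,185.1,0,0,0,-52.8],[-1,-52.6,185.1,0,0,0,-52.8],[-1,-52.6,185.1,28,0,0,-52.8],[-1,-52.6,185.1,28,0,0,-52.8],[-1,-52.6,185.1,28,0,0,-52.8]],
])

```text
t: 29.25
eef_pos: [0.5866, -0.3324, 0.1188]
tool_rot: [-0.002, 0.714, 0.7, -0.001]
contact_force: [-0.4, 0.0, -0.5]
gripper_width: 0.293
grasp_force: 59.6
```

>>> step_arm([
  [[-1,0,0,0,0,0,0],[-1,0,0,0,0,0,0],[-1,0,0,0,0,0,0],[-1,0,0,0,0,0,0]],
])

```text
t: 29.58
eef_pos: [0.5879, -0.3344, 0.1211]
tool_rot: [0.001, 0.714, 0.7, 0.0]
contact_force: [-0.0, -0.5, -0.5]
gripper_width: 0.291
grasp_force: 59.6
```

```bash
python3 - <<'E'
from h import *
w=bot.read_camera('wrist');cv2.imwrite('pics/w6.png',w['image'][:,:,::-1])
print(pose()[0],rel([.5875,-.3326,.0172],rot(np.radians(-1.0))),bot.get_obs()['gripper_width'])
E
```

```text
[ 0.58774165 -0.33445915  0.12096838] [1.9, -0.4, 103.8, 0.0, 0.0, -0.1] 0.2945585844853503
```

>>> step_arm([
  [[-1,2,0,35,0,0,0],[-1,2,0,70,0,0,0],[-1,2,0,85,0,0,0],[-1,2,0,95,0,0,0],[-1,2,0,100,0,0,0],[-1,2,0,103,0,0,0],[-1,2,0,104,0,0,0],[-1,2,0,104,0,0,0],[-1,2,0,104,0,0,0],[-1,2,0,104,0,0,0]],
])

```text
t: 30.47
eef_pos: [0.5881, -0.3328, 0.0173]
tool_rot: [0.001, 0.714, 0.7, 0.0]
contact_force: [0.3, -1.0, -0.8]
gripper_width: 0.292
grasp_force: 59.9
```

>>> step_arm([
  [[0.3,0,0,0,0,0,0],[0.6,0,0,0,0,0,0],[0.6,0,0,0,0,0,0],[0.6,0,0,0,0,0,0],[0.6,0,0,0,0,0,0],[0.6,0,0,-35,0,0,0],[0.6,0,0,-70,0,0,0],[0.6,0,0,-110,0,0,0],[1,0,0,-135,0,0,0],[1,0,0,-135,0,0,0]],
])

```text
t: 31.3
eef_pos: [0.5903, -0.335, 0.1579]
tool_rot: [0.005, 0.714, 0.7, 0.002]
contact_force: [1.0, -0.4, -0.2]
gripper_width: 0.994
grasp_force: 0.0
```

>>> step_arm([
  [[1,85,37,0,0,0,44],[1,85,37,0,0,0,44],[1,85,37,0,0,0,44],[1,85,37,0,0,0,44],[1,85,37,0,0,0,44],[1,85,37,0,0,0,44],[1,85,37,0,0,0,44],[1,85,37,0,0,0,44],[1,85,37,0,0,0,44],[1,85,37,0,0,0,44]],
])

```text
t: 32.13
eef_pos: [0.626, -0.2483, 0.1512]
tool_rot: [-0.0, 0.924, 0.383, 0.0]
contact_force: [-0.3, 0.4, 0.7]
gripper_width: 1.001
grasp_force: 0.0
```

```bash
python3 - <<'E'
from h import *
c=bot.read_camera('top');im=c['image'];cv2.imwrite('pics/t5.png',im[:,:,::-1])
hsv=cv2.cvtColor(im,cv2.COLOR_RGB2HSV)
m=cv2.inRange(hsv,(100,120,80),(120,255,255));m[:,:300]=0;m[:,460:]=0;m[:185]=0;m[275:]=0
k=max(cv2.findContours(m,0,2)[0],key=cv2.contourArea);print('blue',cv2.minAreaRect(k))
print(pose()[0],rel([.6615,-.1614,.13],rot(np.radians(-89.5))))
E
```

```text
blue ((422.03558349609375, 206.53323364257812), (30.016645431518555, 30.98158836364746), 88.02507019042969)
[ 0.62601431 -0.24835275  0.15127273] [86.5, -36.5, 21.3, -0.0, -0.0, 44.5]
```

>>> step_arm([
  [[1,86.5,-36.5,20,0,0,44.5],[1,86.5,-36.5,20,0,0,44.5],[1,86.5,-36.5,20,0,0,44.5],[1,86.5,-36.5,20,0,0,44.5],[1,86.5,-36.5,20,0,0,44.5],[1,86.5,-36.5,20,0,0,44.5],[1,86.5,-36.5,20,0,0,44.5],[1,86.5,-36.5,20,0,0,44.5],[1,86.5,-36.5,20,0,0,44.5],[1,86.5,-36.5,20,0,0,44.5]],
])

```text
t: 33.02
eef_pos: [0.6616, -0.1615, 0.1314]
tool_rot: [-0.0, 1.0, 0.004, 0.0]
contact_force: [-0.0, -0.2, 0.0]
gripper_width: 0.994
grasp_force: 0.0
```

```bash
python3 - <<'E'
from h import *
w=bot.read_camera('wrist');cv2.imwrite('pics/w7.png',w['image'][:,:,::-1])
im=w['image'];hsv=cv2.cvtColor(im,cv2.COLOR_RGB2HSV);m=cv2.inRange(hsv,(100,120,60),(120,255,255))
k=max(cv2.findContours(m,0,2)[0],key=cv2.contourArea);r=cv2.minAreaRect(k);print(r)
print(w['R'].round(3),w['t'].round(3));x,y,a,b=cv2.boundingRect(k);print(x,y,a,b)
print(pose()[0],[ray(w,(x,y+b),.07),ray(w,(x+a,y+b),.07)],rel([.6615,-.1614,.022],rot(np.radians(-89.5))))
E
```

```text
((320.47564697265625, 261.7557067871094), (107.60232543945312, 114.1236801147461), 89.37724304199219)
[[ 0.009 -1.    -0.   ]
 [-0.965 -0.009  0.263]
 [-0.263 -0.002 -0.965]] [-0.168  0.628  0.456]
263 208 115 109
[ 0.66161392 -0.16152398  0.13142121] [array([ 0.63051479, -0.13010109]), array([ 0.63110726, -0.19558277])] [-0.1, -0.1, 109.4, -0.0, -0.0, -0.0]
```

>>> step_arm([
  [[1,0,1,35,0,0,0],[1,0,1,65,0,0,0],[1,0,1,90,0,0,0],[1,0,1,107,0,0,0],[1,0,1,107,0,0,0],[0,0,1,107,0,0,0],[-1,0,1,107,0,0,0],[-1,0,1,107,0,0,0],[-1,0,1,107,0,0,0],[-1,0,1,107,0,0,0]],
], force=50)

```text
t: 33.9
eef_pos: [0.663, -0.163, 0.0263]
tool_rot: [0.0, 1.0, 0.003, 0.002]
contact_force: [-0.6, -0.8, 7.1]
gripper_width: 0.699
grasp_force: 55.2
```

>>> step_arm([
  [[-1,0,0,0,0,0,0],[-1,0,0,0,0,0,0],[-1,0,0,0,0,0,0]],
])

```text
t: 34.15
eef_pos: [0.6629, -0.163, 0.0263]
tool_rot: [0.0, 1.0, 0.003, 0.002]
contact_force: [-0.1, -1.2, 6.9]
gripper_width: 0.694
grasp_force: 55.2
```

>>> step_arm([
  [[-1,0,0,-35,0,0,0],[-1,0,0,-75,0,0,0],[-1,0,0,-110,0,0,0],[-1,-120,95,-110,0,0,0],[-1,-120,95,-110,0,0,0],[-1,-120,95,-110,0,0,0],[-1,-120,95,-110,0,0,0],[-1,-120,95,-110,0,0,0],[-1,-120,95,-110,0,0,0],[-1,-120,95,-110,0,0,0]],
])

```text
t: 34.98
eef_pos: [0.5429, -0.2575, 0.1345]
tool_rot: [-0.0, 1.0, 0.003, 0.0]
contact_force: [-0.0, 0.5, -2.5]
gripper_width: 0.696
grasp_force: 55.3
```

>>> step_arm([
  [[-1,-113,91,0,0,0,0],[-1,-113,91,0,0,0,0],[-1,-113,91,0,0,0,0],[-1,-113,91,0,0,0,0],[-1,-113,91,0,0,0,0],[-1,-113,91,0,0,0,0],[-1,-113,91,0,0,0,0],[-1,-113,91,0,0,0,0],[-1,-113,91,0,0,0,0],[-1,-113,91,0,0,0,0]],
])

```text
t: 35.82
eef_pos: [0.4309, -0.3489, 0.1341]
tool_rot: [-0.0, 1.0, 0.004, -0.0]
contact_force: [-0.3, -0.8, -2.1]
gripper_width: 0.701
grasp_force: 55.3
```

```bash
python3 - <<'E'
from h import *
w=bot.read_camera('wrist');cv2.imwrite('pics/w8.png',w['image'][:,:,::-1])
im=w['image'];hsv=cv2.cvtColor(im,cv2.COLOR_RGB2HSV);m=cv2.inRange(hsv,(100,120,60),(120,255,255))
k=max(cv2.findContours(m,0,2)[0],key=cv2.contourArea);print(cv2.minAreaRect(k))
print(pose()[0],rel([.4287,-.348,.0303],rot(np.radians(-89.5))),bot.get_obs()['gripper_width'])
E
```

```text
((318.70819091796875, 348.22576904296875), (222.181640625, 166.5359344482422), 0.3430843949317932)
[ 0.43065814 -0.34915453  0.13413786] [-1.9, -1.2, 103.8, -0.0, 0.0, -0.0] 0.6968584339722393
```

>>> step_arm([
  [[-1,-2,-1,35,0,0,0],[-1,-2,-1,70,0,0,0],[-1,-2,-1,90,0,0,0],[-1,-2,-1,99,0,0,0],[-1,-2,-1,103,0,0,0],[-1,-2,-1,104,0,0,0],[-1,-2,-1,104,0,0,0],[-1,-2,-1,104,0,0,0]],
])

```text
t: 36.53
eef_pos: [0.4286, -0.3495, 0.0313]
tool_rot: [0.001, 1.0, 0.003, 0.001]
contact_force: [-0.6, 0.3, -1.6]
gripper_width: 0.696
grasp_force: 55.3
```

>>> step_arm([
  [[0.8,0,0,0,0,0,0],[0.8,0,0,0,0,0,0],[0.8,0,0,0,0,0,0],[0.8,0,0,0,0,0,0],[0.8,0,0,-20,0,0,0],[0.8,0,0,-50,0,0,0],[0.8,0,0,-90,0,0,0],[0.8,0,0,-130,0,0,0],[0.8,0,0,-150,0,0,0],[0.8,0,0,-150,0,0,0]],
])

```text
t: 37.37
eef_pos: [0.4295, -0.3511, 0.1848]
tool_rot: [0.002, 1.0, 0.003, 0.003]
contact_force: [0.6, -0.5, -0.3]
gripper_width: 0.902
grasp_force: 0.0
```

>>> step_arm([
  [[0.8,30,-300,0,0,0,0],[0.8,30,-300,0,0,0,0],[0.8,30,-300,0,0,0,0],[0.8,30,-300,0,0,0,0],[0.8,30,-300,0,0,0,0],[0.8,30,-300,0,0,0,0],[0.8,30,-300,0,0,0,0],[0.8,30,-300,0,0,0,0],[0.8,30,-300,0,0,0,0],[0.8,30,-300,0,0,0,0]],
])

```text
t: 38.2
eef_pos: [0.4557, -0.0483, 0.18]
tool_rot: [0.0, 1.0, 0.004, -0.0]
contact_force: [0.3, 0.1, -0.1]
gripper_width: 0.899
grasp_force: 0.0
```

```bash
python3 - <<'E'
from h import *
c=bot.read_camera('top');cv2.imwrite('pics/t9.png',c['image'][:,:,::-1])
o=bot.get_obs();print(o['eef_pos'],o['contact_force'])
E
```

```text
[ 0.45559332 -0.04950893  0.18016823] [ 0.18945874 -0.36393059 -0.04537887]
```

View pics/t9.png

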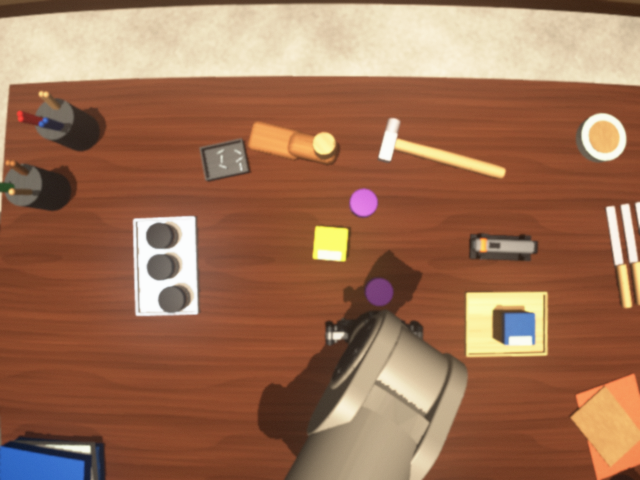

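The jars are in the white tray and the wand is in its cradle at (503,247). The yellow box is unmoved. The blue box is in the wooden tray at (519,328), so I'll check its margins.

```bash
python3 - <<'E'
from h import *
c=bot.read_camera('top');im=c['image']
hsv=cv2.cvtColor(im,cv2.COLOR_RGB2HSV);m=cv2.inRange(hsv,(100,120,60),(120,255,255));m[:,:460]=0;m[:,560:]=0;m[:290]=0;m[370:]=0
k=max(cv2.findContours(m,0,2)[0],key=cv2.contourArea);x,y,w,h=cv2.boundingRect(k);print(x,y,w,h,cv2.minAreaRect(k))
print('blue',ray(c,(x+w/2,y+h/2),.074)-[.4287,-.3479]);
d=cv2.absdiff(cv2.imread('pics/top0.png')[225:270,465:545],im[225:270,465:545,::-1]);print('wand diff',d.mean(),d.max())
d=cv2.absdiff(cv2.imread('pics/t2.png')[210:320,130:202],im[210:320,130:202,::-1]);print('jars diff',d.mean(),d.max())
E
```

```text
505 314 29 29 ((519.0, 328.0), (28.0, 28.0), 90.0)
blue [ 0.00029545 -0.00042236]
wand diff 7.4075 83
jars diff 1.724537037037037 7
```

```bash
python3 -c "
from station import bot
print(bot.hand_in())"
```

```text
the job is handed in; nothing more can be done
None
```

I handed the job in: three jars upright in the white tray, blue then yellow read (no red box was there), the wand back in its cradle, the blue box upright in the wooden tray, and the yellow box, shoe last, hammer and nail tin unmoved; the hand-in returned no verdict.

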